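# Clamp a wheel spindle with a hydraulic vice and nip up its castle nut

## Robot

A 7-joint arm with a two-finger parallel gripper is mounted at the origin on the work surface. World frame = base frame: x ahead of the robot, y to its left, z up, the work surface at z = 0. Lengths are in m, angles in degrees, forces in N, time in s.
With the tool pointing down it reaches from about 0.425 to 0.875 m from the base axis. Payload 8.4 kg.
Tool frame: the origin (TCP) lies midway between the tips of the shut fingers; the grasp point (between the pads) lies 19 mm behind it; z points along the fingers, y is the line along which they close (so a half turn about z gives the same grasp; the last joint's range is limited). The gripper opens to 87 mm and grips with 3 to 60 N. Pads are 19 mm wide; open, the fingers measure 117 mm over their backs; the gripper's body (75 mm by 190 mm) begins 51 mm behind the grasp point.
Start: joints at [-70.371, 19.091, 2.286, 83.961, -0.768, 76.965, -3.352], TCP at [0.278, 0.588, 0.223] pointing down, gripper open.
Joint ranges: [-147.57, 147.57], [-21.85, 119.76], [-74.77, 79.35], [14.55, 137.4], [-85.83, 265.84], [4.83, 119.75], [-152.11, 152.11]. Speed limits (degrees/s): [127.2, 127.2, 159.86, 159.86, 180, 180, 180].

## Interface

Orientations are given as [roll, pitch, yaw] about the fixed x, y, z axes, in that order (R = Rz(yaw) Ry(pitch) Rx(roll)).
In Python, from bench import get_obs, viewer, ticket gives the robot as it stands. The module is installed in compiled form; this text tells all that it offers.
- The arm moves only by the tool play_rows, never from a script. Its argument "series" is a list that holds one entry, the list of rows, each a list of 7 numbers: the turn, a rotation vector about the tool's x, y, z in rad, then the shift along the tool's x, y, z in m, then the finger opening in m, from 0 to 0.087. A call has 1 to 12 rows; each row is the pose to reach, as a shift and turn from the pose commanded when the call began, along the tool's axes at that moment; what a row does not reach only later rows make up. A row lasts 1/8 s, in which the tool goes at most 62.5 mm and 10.7 degrees, less where a joint would pass 70% of its speed; a pose out of reach is approached as far as the arm can. A call with a gripper value outside its range is refused whole. The fingers move at their own pace and stop on an object; "squeeze" is the grip in N (left out, the last holds). Time passes only in rows, so rows that repeat a pose let the fingers close. It gives the time, the measured TCP pose, the force, the opening and the grip force at its end, in the units of the state.
- get_obs(): the state, without advancing time (a new reading comes with each control period).
- viewer.camera(name): name is "scene" or "top" or "wrist"; returns a dict with "color" (480x640x3 uint8, red, green, blue), "z_map" (480x640 float32, m along the optical axis (not along the pixel's ray), 0 where there is no reading), "vertical_fov" (degrees; the focal length in pixels is half the picture's height over the tangent of half this angle, whatever the lens; pixels are square), "cx", "cy" (the principal point, pixels), "R" (3x3) and "t" (3): a world point X has camera coordinates R X + t. Camera axes: x right, y down, z forward; pixel columns grow to the right and rows downward; lengths in m; the calibration is good to about 2 mm. A picture is of the moment at which its call begins.
- ticket.close_job(): hands the job in; it is judged then, once.
The state is a dict: "clock": time; "joints": joint angles; "qd": joint speeds; "joint_torque": joint torques, N m; "tool_pos": TCP position; "eef_rot": TCP orientation; "wrist_force": force on the tool from outside, world axes, zero at the start; "wrist_torque": the same for the moment, N m; "opening": finger opening in m; "grip_force": force on a finger pad.
Only numpy, scipy, OpenCV 4.12 (cv2) and the standard library are available. Lean on these libraries where they do the work, as an engineer would, in place of code of your own. Each camera call takes 0.05 s, during which the arm holds its last target. There are 200 camera calls.

## Task

Clamp the wheel spindle: push the ball-topped valve lever well over towards the vice and hold it there until the sliding jaw is fully shut on the spindle block and then for about a second more, then let the lever spring back to the middle. Only then tighten the castle nut: turn it clockwise (as seen looking down on the nut) by at least an eighth of a turn and from there on just far enough that a slot lines up with the cotter hole, without passing it. Leave the jaw shut and the loose parts on the bench where they lie.

Things in the scene. Friction and masses are not known exactly. Their poses are not given: they have to be found in the camera images.
- lever (a joint): Valve lever angle (rad): 0 upright, positive = leaning to the valve's -y side, towards the vice; hard stops at +0.65 and -0.65. Spring-centred: about 4 N at the knob at 0.5. Held at 0.4 to 0.6 the jaw creeps shut in 2 to 6 s; under 0.35 it is slow or stops short; in the middle the jaw stays put; negative opens it. Let go, the lever rests within 0.05 of 0.
- lever_knob (a point): Centre of the black ball knob (34 mm) on top of the valve lever, a steel rod 11 mm thick. The pivot lies 130 mm below it along the lever, 70 mm above the bench; pivot axis = this frame's x (also the valve's x), z runs up the lever. At rest 200 mm above the bench with nothing above it. Below: grey valve block 70 x 100 mm, 64 mm tall, rubber boot to 82 mm.
- jaw (a joint): Travel of the vice's sliding jaw (m): 0 fully open, 0.022 fully shut on the spindle block; starts at 0 to 0.006. Moved by the oil alone, controlled by the lever.
- jaw_face (a point): Middle of the top edge of the sliding jaw's gripping face (dark steel jaw 62 x 22 x 34 mm); shuts along its own +y. z = the spindle's axis.
- nut (a joint): Angle of the castle nut (rad), grows as it is tightened (clockwise looking down on it). 0 = the wanted end: a slot lined up after at least an eighth of a turn from any start. Starts between -1.50 and -0.88. The slots also line up at -1.047, which may go by before the eighth of a turn is done and does not count. Turns stiffly (0.3 N m), stays where left.
- nut_mid (a point): Centre of the castle nut on the spindle's axis: steel hexagon 46 mm across flats, 24 mm tall, plus a crown 41 mm across and 10 mm tall (16 mm of nut below this point, 18 above). z = the axis outward, leaning 28.6 degrees from vertical to the robot's side; x = middle of a flat and of a slot (one every 60 degrees). The frame turns with the nut. Grip two flats with the tool along the axis.
- nut_slot (a point): A point in one 6 mm wide slot of the crown, 16.5 mm from the axis, 13 mm above nut_mid; at nut 0 it lies at the cotter hole on the robot's side. The threaded end (23 mm) rises 8 mm over the nut; a black saw mark across its end shows the hole's direction.
- vice: Grey hydraulic vice bolted to the bench, origin under it; base 170 x 210 mm. Leaning bed with the spindle block (50 mm) between fixed jaw (+y) and sliding jaw (-y, ram cylinder behind it). Nut centre: 24 mm from the origin towards -x, 155 mm above the bench. Under the nut: washer 42 mm across, 4 mm thick, then a shank 36 to 38 mm across for 26 mm.
- valve: Grey valve block bolted to the bench, origin under its middle, 130 mm long along y; the lever pivots 70 mm above the origin.
- piston: Bystander: loose aluminium piston, 80 mm across and 62 mm tall, origin under its middle.
- conrod: Bystander: loose dark connecting rod, 200 mm long and 20 mm tall, lying flat; origin on the bench in its shank.
- socket: Bystander: loose steel socket, 38 mm across and 50 mm tall, standing between valve and vice; origin under its middle.
- spanner: Bystander: loose steel spanner 200 mm long, lying flat on the robot's side of the vice.
- grease_tin: Bystander: loose plain tin, 72 mm across and 85 mm tall, origin under its middle.
- bearing: Bystander: loose steel bearing ring, 72 mm across and 22 mm tall, origin under its middle.
- cup_pot: Bystander: loose white plastic pot, 66 mm across and 70 mm tall, origin under its middle.
Mind the look-alikes: they are no part of the job. Leave any pink or red look-alike of the valve alone.

How it is judged (in metres and radians):
On the way, in this order (a step that is already met when the one before it is completed fails the run):
1. the lever is held over towards the vice with the jaw fully shut, for 0.6 s (value of joint lever above 0.36 rad and value of joint jaw above 0.0205 m), for 0.6 s.
2. the lever is let go and back in the middle (value of joint lever between -0.12 and 0.12 rad and contact force between lever and anything else below 0.1 N), for 0.2 s.
3. the nut is turned until the slot lines up with the cotter hole (value of joint nut between -0.12 and 0.12 rad), for 0.3 s.
At the end, for the whole second after the job is handed in: The jaw is shut (at least 20.5 mm of its 22 mm), the lever stands in the middle within 0.12 rad, and the nut's slot is lined up with the cotter hole within 0.12 rad (about 7 degrees) (all of step 3 and value of joint jaw above 0.0205 m and value of joint lever between -0.12 and 0.12 rad); the robot touches nothing.
It fails at once if the nut is turned before the jaw is shut (distance of nut_slot from where it was at the start of the episode above 0.004 m and value of joint jaw below 0.0195 m).
It fails at once if the nut is turned past the slot (value of joint nut above 0.2 rad).
It fails at once if a loose part on the bench is shoved more than 30 mm (distance of any of piston, conrod, socket, spanner, grease_tin, bearing, cup_pot from where it was at the start of the episode above 0.03 m).
It also fails if it takes over 66 s, if anything falls off the work surface, if the arm or the gripper's body presses on something with over 40 N, if the wrist force passes 120 N, or if a joint passes its speed limit or range.

## Working session

There is one attempt and no reset: what is moved stays moved. The work goes in short steps, Python scripts to look and compute and a tool call to move; the robot and the scene stay as the last step left them, time stands still between calls to the robot, and variables do not carry over. Pictures are saved under pics/ and viewed, at most 10 in all, crops included, and the job is handed in when it is done.

Besides the shell and the picture viewer there is one more tool, called in YAML: its name, and indented under it one key for each argument. play_rows: Moves the arm, as the interface text tells. Its arguments: {"type":"object","properties":{"series":{"type":"array","items":{"type":"array","items":{"type":"array","items":{"type":"number"}}}},"squeeze":{"type":"number"}},"required":["series"]}

```bash
mkdir -p pics; cat > h.py <<'E'
import numpy as np, cv2
from scipy.spatial.transform import Rotation as Ro
from bench import get_obs, viewer, ticket
def cam(n,save=None):
    c=viewer.camera(n)
    np.savez('%s.npz'%n,**c)
    if save: cv2.imwrite('pics/'+save,c['color'][...,::-1])
    return c
def load(n): return dict(np.load('%s.npz'%n))
def f(c): return 240/np.tan(np.radians(float(c['vertical_fov']))/2)
def px2w(c,u,v,z=None):
    if z is None: z=c['z_map'][int(round(v)),int(round(u))]
    p=np.array([(u-c['cx'])/f(c)*z,(v-c['cy'])/f(c)*z,z])
    return c['R'].T@(p-c['t'])
def w2px(c,X):
    p=c['R']@np.array(X)+c['t']; return p[:2]/p[2]*f(c)+[c['cx'],c['cy']]
def cloud(c):
    v,u=np.mgrid[:480,:640]; z=c['z_map'].astype(float)
    P=np.stack([(u-c['cx'])/f(c)*z,(v-c['cy'])/f(c)*z,z],-1)
    return (P-c['t'])@c['R'], z>0
E
python3 - <<'E'
from h import *
a=cam('scene','s0.png');b=cam('top','t0.png')
print(get_obs())
for c in(a,b):print(c['vertical_fov'],c['cx'],c['cy'],c['R'],c['t'], 'campos',-c['R'].T@c['t'])
E
```

```text
{'clock': 0.1, 'joints': array([-70.37047962,  19.12761328,   2.28437702,  84.00506135,
        -0.76792837,  76.96705565,  -3.35192536]), 'qd': array([ 0.04642274, -0.10250608, -0.04321014, -0.13978169,  0.02356768,
        0.09805787, -0.02398688]), 'joint_torque': array([ 3.99191413e-03, -6.57802105e+01,  1.34003475e+00, -4.04712045e+01,
       -5.96328685e-02,  4.07697202e-02,  1.14441573e-04]), 'tool_pos': array([0.27775633, 0.58719286, 0.22175722]), 'eef_rot': array([-1.79915678e+02,  5.40212459e-03,  1.54685887e+02]), 'wrist_force': array([-0.1605649 , -0.01180745, -0.56472842]), 'wrist_torque': array([-0.03499493, -0.03155909,  0.01132467]), 'grip_force': 0.0, 'opening': 0.08709151950036266}
48.8112372114925 312.6698984642884 234.55855496504572 [[-0.66484566  0.7468305   0.01498191]
 [ 0.51928509  0.47651099 -0.70942249]
 [-0.53695739 -0.46387658 -0.70462421]] [ 0.31642446 -0.11609456  1.51729182] campos [1.08538066 0.52284104 0.98201981]
55.75613358868901 319.7316712488104 234.94724829536207 [[ 8.78377259e-04 -9.99846749e-01 -1.74844503e-02]
 [-9.89443127e-01  1.66485987e-03 -1.44912137e-01]
 [ 1.44919039e-01  1.74271567e-02 -9.89290032e-01]] [-0.01874343  0.46070598  1.32572998] campos [ 0.26373531 -0.04261128  1.37796562]
```

View pics/s0.png

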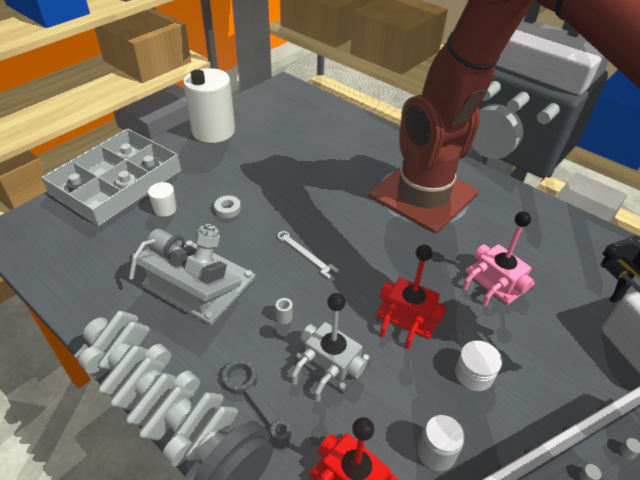

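View pics/t0.png

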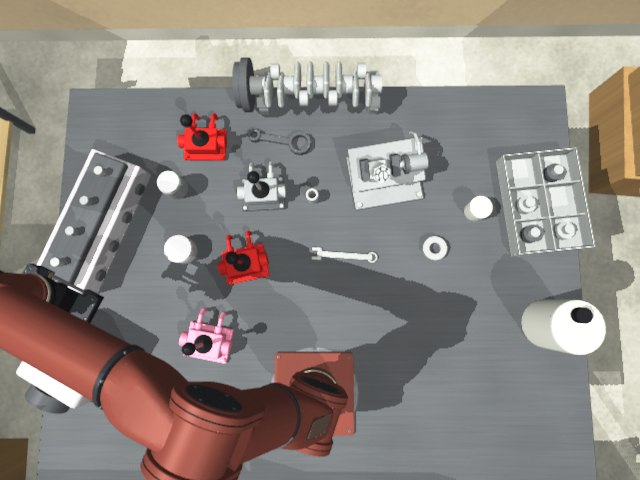

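The knob could be mistaken for: grey valve lever (scene 336,302), red ones (424,253) and (362,428), pink (522,219). I choose the grey one. The castle nut on the vice is at scene (207,232), top (382,172).

```bash
python3 - <<'E'
from h import *
from scipy.optimize import least_squares
a=load('scene');b=load('top')
im=np.zeros((600,800,3),np.uint8)
im[:300,:400]=cv2.resize(a['color'][195:270,150:250],(400,300),interpolation=cv2.INTER_CUBIC)
im[:300,400:]=cv2.resize(a['color'][280:400,280:440],(400,300),interpolation=cv2.INTER_CUBIC)
im[300:,:400]=cv2.resize(b['color'][140:200,345:425],(400,300),interpolation=cv2.INTER_CUBIC)
im[300:,400:]=cv2.resize(b['color'][150:225,230:330],(400,300),interpolation=cv2.INTER_CUBIC)
cv2.imwrite('pics/c0.png',im[...,::-1])
for c,(u,v) in((a,(336,302)),(b,(254,190))):
    P,ok=cloud(c); s=np.s_[v-14:v+15,u-14:u+15]
    Q=P[s].reshape(-1,3); col=c['color'][s].reshape(-1,3); Q=Q[(col.max(1)<70)&(Q[:,2]>.18)&(Q[:,2]<.23)]
    r=least_squares(lambda x:np.linalg.norm(Q-x,axis=1)-.017,Q.mean(0),loss='soft_l1',f_scale=.002)
    print('knob',len(Q),r.x,r.cost, w2px(c,r.x))
for c,(u,v) in((a,(207,232)),(b,(382,172))):
    print(px2w(c,u,v))
P,ok=cloud(a)
for n,(u,v) in dict(socket=(284,303)).items(): print(n,px2w(a,u,v))
E
```

```text
knob 248 [0.59234742 0.15740721 0.19969899] 0.00016044120225077347 [335.83125361 301.56203587]
knob 65 [0.59563248 0.15770673 0.20171306] 7.943595786150356e-05 [252.74314459 176.10617164]
[ 0.61818734 -0.18416278  0.17298952]
[ 0.61087698 -0.19020001  0.18328773]
socket [ 5.72833794e-01 -3.06415757e-04  3.99141130e-02]
```

View pics/c0.png

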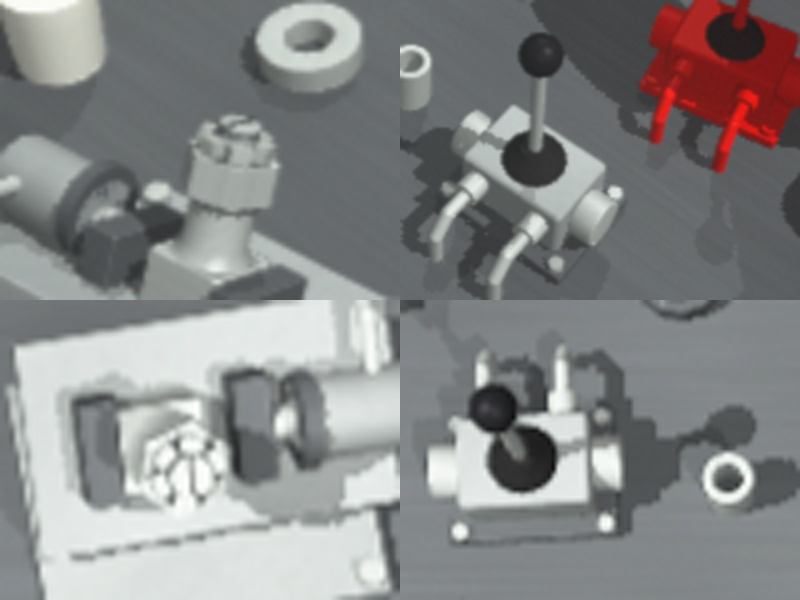

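The crop confirms the grey valve (black knob, upright lever, crop (540,55)). The vice is beside it, with the castle nut at scene crop (233,160) and the saw mark visible on the thread end. Next I compute the approach.

```bash
cat >> h.py <<'E'
def tgt(p,R,base=None):
    """print shift & rotvec in tool axes to reach p (TCP), R from the current measured pose"""
    o=get_obs()
    p0=o['tool_pos'];R0=Ro.from_euler('xyz',o['eef_rot'],degrees=True)
    if base is not None:p0,R0=base
    return np.r_[(R0.inv()*R).as_rotvec(),R0.inv().apply(np.array(p)-p0)].round(4)
E
python3 - <<'E'
from h import *
D=Ro.from_euler('xyz',[180,0,180],degrees=True)
p0=np.array([.278,.588,.223]);R0=Ro.from_euler('xyz',[180,0,154.686],degrees=True)
for p in([.278,.588,.29],[.594,.235,.27],[.594,.235,.178]): print(tgt(p,D,(p0,R0)))
E
```

```text
[ 0.      0.     -0.4418  0.      0.     -0.067 ]
[ 0.      0.     -0.4418 -0.4366 -0.184  -0.047 ]
[ 0.      0.     -0.4418 -0.4366 -0.184   0.045 ]
```

play_rows:
  series:
    - [[0, 0, 0, 0, 0, -0.06, 0], [0, 0, -0.1, -0.05, -0.02, -0.067, 0], [0, 0, -0.2, -0.1, -0.042, -0.067, 0], [0, 0, -0.3, -0.155, -0.065, -0.067, 0], [0, 0, -0.4, -0.21, -0.088, -0.067, 0], [0, 0, -0.442, -0.265, -0.112, -0.067, 0], [0, 0, -0.442, -0.32, -0.135, -0.067, 0], [0, 0, -0.442, -0.375, -0.158, -0.067, 0], [0, 0, -0.442, -0.42, -0.177, -0.06, 0], [0, 0, -0.442, -0.437, -0.184, -0.047, 0], [0, 0, -0.442, -0.437, -0.184, -0.02, 0], [0, 0, -0.442, -0.437, -0.184, -0.02, 0]]

```text
clock: 1.6
tool_pos: [0.5925, 0.2347, 0.2399]
eef_rot: [-179.9, -0.3, -179.9]
wrist_force: [0.5, -0.1, 1.3]
opening: 0.0005
grip_force: 0.0
```

play_rows:
  series:
    - [[0, 0, 0, 0, 0, 0.04, 0], [0, 0, 0, 0, -0.015, 0.065, 0], [0, 0, 0, 0, -0.03, 0.065, 0], [0, 0, 0, 0, -0.045, 0.065, 0], [0, 0, 0, 0, -0.06, 0.065, 0], [0, 0, 0, 0, -0.075, 0.067, 0], [0, 0, 0, 0, -0.09, 0.07, 0], [0, 0, 0, 0, -0.1, 0.072, 0], [0, 0, 0, 0, -0.108, 0.073, 0], [0, 0, 0, 0, -0.108, 0.073, 0]]

```text
clock: 2.85
tool_pos: [0.594, 0.1265, 0.1691]
eef_rot: [180.0, -0.0, -180.0]
wrist_force: [1.1, 4.0, 0.8]
opening: 0.0006
grip_force: 2.2
```

```bash
python3 - <<'E'
from h import *
a=cam('scene'); b=cam('top')
im=np.zeros((600,800,3),np.uint8)
im[:300,:400]=cv2.resize(a['color'][195:315,120:280],(400,300),interpolation=cv2.INTER_CUBIC)
im[:300,400:]=cv2.resize(a['color'][250:400,240:440],(400,300),interpolation=cv2.INTER_CUBIC)
im[300:,:400]=cv2.resize(b['color'][130:220,335:455],(400,300),interpolation=cv2.INTER_CUBIC)
im[300:,400:]=cv2.resize(b['color'][150:225,230:330],(400,300),interpolation=cv2.INTER_CUBIC)
cv2.imwrite('pics/c1.png',im[...,::-1]); print(get_obs()['wrist_force'])
P,ok=cloud(a);m=(a['color'].max(2)<60)&(abs(P[...,0]-.597)<.04)&(abs(P[...,1]-.1)<.04)&(P[...,2]>.16)&(P[...,2]<.21)
Q=P[m];print(len(Q),Q.mean(0),Q.max(0),Q.min(0))
E
```

```text
[1.89880767 4.40012843 0.22493042]
224 [0.60384511 0.11690091 0.18851741] [0.6124996  0.13768342 0.20248109] [0.58315797 0.08926166 0.17036785]
```

View pics/c1.png

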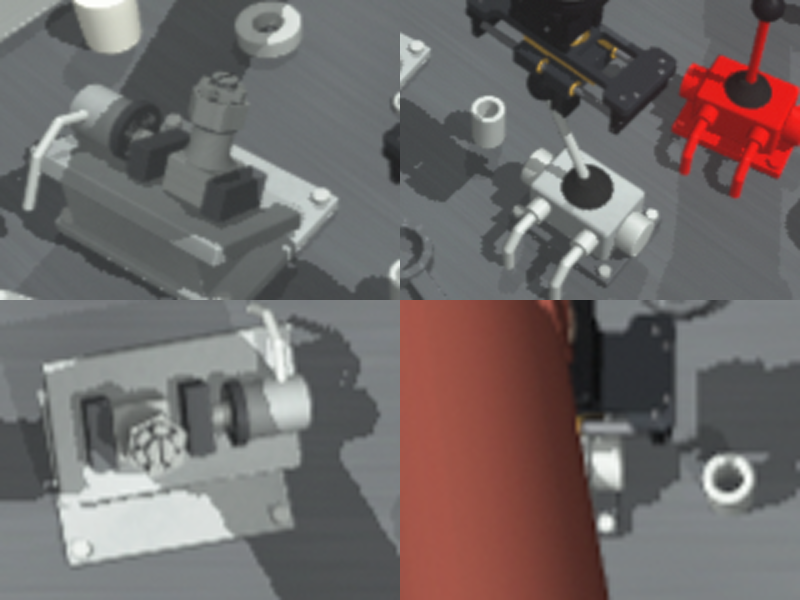

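The scene crop shows the lever leaning well over (knob at crop (542,83)), with the finger behind it and about 4 N on the wrist. That is close to 0.5 rad, so I hold.

play_rows:
  series:
    - [[0, 0, 0, 0, 0, 0, 0], [0, 0, 0, 0, 0, 0, 0], [0, 0, 0, 0, 0, 0, 0], [0, 0, 0, 0, 0, 0, 0], [0, 0, 0, 0, 0, 0, 0], [0, 0, 0, 0, 0, 0, 0], [0, 0, 0, 0, 0, 0, 0], [0, 0, 0, 0, 0, 0, 0], [0, 0, 0, 0, 0, 0, 0], [0, 0, 0, 0, 0, 0, 0], [0, 0, 0, 0, 0, 0, 0], [0, 0, 0, 0, 0, 0, 0]]

```text
clock: 4.45
tool_pos: [0.5941, 0.1268, 0.1693]
eef_rot: [180.0, -0.0, -180.0]
wrist_force: [0.9, 5.1, -2.6]
opening: 0.0005
grip_force: 2.5
```

play_rows:
  series:
    - [[0, 0, 0, 0, 0, 0, 0], [0, 0, 0, 0, 0, 0, 0], [0, 0, 0, 0, 0, 0, 0], [0, 0, 0, 0, 0, 0, 0], [0, 0, 0, 0, 0, 0, 0], [0, 0, 0, 0, 0, 0, 0], [0, 0, 0, 0, 0, 0, 0], [0, 0, 0, 0, 0, 0, 0], [0, 0, 0, 0, 0, 0, 0], [0, 0, 0, 0, 0, 0, 0], [0, 0, 0, 0, 0, 0, 0], [0, 0, 0, 0, 0, 0, 0]]

```text
clock: 5.95
tool_pos: [0.594, 0.1268, 0.1693]
eef_rot: [180.0, -0.0, -180.0]
wrist_force: [1.5, 5.2, -2.8]
opening: 0.0006
grip_force: 2.4
```

play_rows:
  series:
    - [[0, 0, 0, 0, 0, 0, 0], [0, 0, 0, 0, 0, 0, 0], [0, 0, 0, 0, 0, 0, 0], [0, 0, 0, 0, 0, 0, 0], [0, 0, 0, 0, 0, 0, 0], [0, 0, 0, 0, 0, 0, 0], [0, 0, 0, 0, 0, 0, 0], [0, 0, 0, 0, 0, 0, 0], [0, 0, 0, 0, 0, 0, 0], [0, 0, 0, 0, 0, 0, 0], [0, 0, 0, 0, 0, 0, 0], [0, 0, 0, 0, 0, 0, 0]]

```text
clock: 7.45
tool_pos: [0.5941, 0.1268, 0.1693]
eef_rot: [180.0, -0.0, -180.0]
wrist_force: [2.1, 6.0, -2.4]
opening: 0.0002
grip_force: 2.4
```

play_rows:
  series:
    - [[0, 0, 0, 0, 0, 0, 0], [0, 0, 0, 0, 0, 0, 0], [0, 0, 0, 0, 0, 0, 0], [0, 0, 0, 0, 0, 0, 0], [0, 0, 0, 0, 0, 0, 0], [0, 0, 0, 0, 0, 0, 0], [0, 0, 0, 0, 0, 0, 0], [0, 0, 0, 0, 0, 0, 0], [0, 0, 0, 0, 0, 0, 0], [0, 0, 0, 0, 0, 0, 0], [0, 0, 0, 0, 0, 0, 0], [0, 0, 0, 0, 0, 0, 0]]

```text
clock: 8.95
tool_pos: [0.5941, 0.1268, 0.1693]
eef_rot: [180.0, -0.0, -180.0]
wrist_force: [1.3, 5.2, -2.7]
opening: 0.0004
grip_force: 2.4
```

```bash
python3 - <<'E'
from h import *
o=load('top')
b=cam('top');a=cam('scene')
im=np.zeros((600,800,3),np.uint8)
im[:300,:400]=cv2.resize(a['color'][195:315,120:280],(400,300),interpolation=cv2.INTER_CUBIC)
im[:300,400:]=cv2.resize(a['color'][250:400,240:440],(400,300),interpolation=cv2.INTER_CUBIC)
im[300:,:400]=cv2.resize(b['color'][130:220,335:455],(400,300),interpolation=cv2.INTER_CUBIC)
im[300:,400:]=cv2.resize(b['color'][148:208,352:432],(400,300),interpolation=cv2.INTER_CUBIC)
cv2.imwrite('pics/c2.png',im[...,::-1]); print(get_obs()['clock'],get_obs()['wrist_force'])
E
```

```text
9.05 [ 1.63883663  5.20930991 -0.73790623]
```

View pics/c2.png

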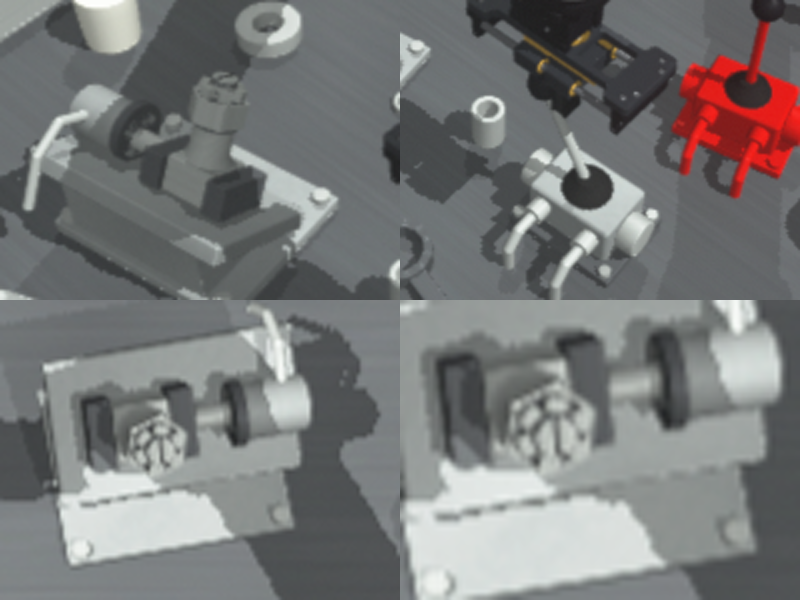

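The jaw (lower-left crop, (178,420)) now touches the spindle block and the ram rod is extended. I hold 1.5 s more and check that nothing still moves.

play_rows:
  series:
    - [[0, 0, 0, 0, 0, 0, 0], [0, 0, 0, 0, 0, 0, 0], [0, 0, 0, 0, 0, 0, 0], [0, 0, 0, 0, 0, 0, 0], [0, 0, 0, 0, 0, 0, 0], [0, 0, 0, 0, 0, 0, 0], [0, 0, 0, 0, 0, 0, 0], [0, 0, 0, 0, 0, 0, 0], [0, 0, 0, 0, 0, 0, 0], [0, 0, 0, 0, 0, 0, 0], [0, 0, 0, 0, 0, 0, 0], [0, 0, 0, 0, 0, 0, 0]]

```text
clock: 10.55
tool_pos: [0.594, 0.1268, 0.1693]
eef_rot: [180.0, -0.0, -180.0]
wrist_force: [0.5, 4.5, -2.0]
opening: 0.0003
grip_force: 2.4
```

```bash
python3 - <<'E'
from h import *
o=load('scene'); a=cam('scene')
d=abs(o['color'].astype(int)-a['color'])[195:315,120:280].max(2)
print((d>25).sum())
# vice yaw: base corner bolts & edges, from top depth ; pixels from c2 lower-left crop (scale 400/120)
b=load('top')
def t(x,y): return 335+x*.3, 130+(y-300)*.3
for x,y in((80,548),(280,515),(92,420),(178,415),(72,505),(262,475),(155,443)): print((x,y),px2w(b,*t(x,y)))
P,ok=cloud(a)
# nut crown region cloud
m=(abs(P[...,0]-.61)<.05)&(abs(P[...,1]+.188)<.04)&(P[...,2]>.14)&(P[...,2]<.2)
print(m.sum(),P[m].mean(0))
# flat plane fits of the top face via top cam
P,ok=cloud(b)
m=(abs(P[...,0]-.605)<.05)&(abs(P[...,1]+.188)<.04)&(P[...,2]>.145)&(P[...,2]<.22)
print(m.sum(),P[m].mean(0),P[m].min(0),P[m].max(0))
E
```

```text
0
(80, 548) [ 0.5559098  -0.13818718  0.02343468]
(280, 515) [ 0.58670212 -0.32151113  0.02115316]
(92, 420) [ 0.64890382 -0.14341048  0.11444813]
(178, 415) [ 0.655145   -0.21841975  0.10757646]
(72, 505) [ 0.59786599 -0.1317826   0.01653933]
(262, 475) [ 0.62639177 -0.30764194  0.01365843]
(155, 443) [ 0.60964736 -0.18934372  0.17885013]
485 [ 0.62180514 -0.1821272   0.16327158]
272 [ 0.61453701 -0.18877212  0.16866236] [ 0.59145353 -0.21488192  0.14659905] [ 0.64919262 -0.16611393  0.18655796]
```

Nothing moved, so the jaw is shut. Next I release the lever.

play_rows:
  series:
    - [[0, 0, 0, 0, 0.015, 0, 0], [0, 0, 0, 0, 0.03, 0, 0], [0, 0, 0, 0, 0.045, 0, 0], [0, 0, 0, 0, 0.06, 0, 0], [0, 0, 0, 0, 0.08, 0, 0], [0, 0, 0, 0, 0.11, 0, 0], [0, 0, 0, 0, 0.125, 0, 0], [0, 0, 0, 0, 0.125, 0, 0], [0, 0, 0, 0, 0.125, -0.05, 0], [0, 0, 0, 0, 0.125, -0.1, 0], [0, 0, 0, 0, 0.125, -0.16, 0.087], [0, 0, 0, 0, 0.125, -0.16, 0.087]]

```text
clock: 12.1
tool_pos: [0.5964, 0.25, 0.3355]
eef_rot: [179.8, 0.5, 179.9]
wrist_force: [-0.5, -0.8, -0.3]
opening: 0.0128
grip_force: 0.0
```

```bash
cat >> h.py <<'E'
ax=np.array([-.472,-.079,.878]);ax/=np.linalg.norm(ax)
def nutR(psi,s=1,ax=ax):
    """tool z=-ax, tool y in the plane perp to axis, psi deg about tool z from the horizontal"""
    z=-ax; y=np.cross(z,[0,0,1.]); y/=np.linalg.norm(y); y*=s
    x=np.cross(y,z); return Ro.from_matrix(np.c_[x,y,z])*Ro.from_euler('z',psi,degrees=True)
E
python3 - <<'E'
from h import *
a=cam('scene'); P,ok=cloud(a)
m=(a['color'].max(2)<60)&(abs(P[...,0]-.594)<.03)&(abs(P[...,1]-.157)<.05)&(P[...,2]>.185)&(P[...,2]<.22)
print('knob top-view mean',P[m].mean(0))
nm=np.array([.622,-.187,.155])
for s in(1,-1):
    R=nutR(0,s);print(s,R.as_matrix().round(2).tolist(),tgt(nm+.13*ax,R), R.magnitude())
print(get_obs()['tool_pos'],get_obs()['joints'].round(1))
E
```

```text
knob top-view mean [0.59931621 0.15867439 0.20885525]
1 [[0.87, 0.17, 0.47], [0.14, -0.99, 0.08], [0.48, 0.0, -0.88]] [-0.7292  0.0602  2.8875  0.0343 -0.4474  0.0623] 3.100685015453427
-1 [[-0.87, -0.17, 0.47], [-0.14, 0.99, 0.08], [-0.48, 0.0, -0.88]] [-0.0408 -0.4935 -0.1646  0.0343 -0.4474  0.0623] 2.64429840138108
[0.59558361 0.24992384 0.33227132] [-38.1  16.9  15.1  74.9  -4.3  88.5  66.4]
```

play_rows:
  series:
    - [[0, 0, 0, 0, -0.04, 0, 0.087], [0, -0.05, -0.016, 0.003, -0.08, 0, 0.087], [-0.01, -0.1, -0.033, 0.006, -0.12, 0.005, 0.087], [-0.01, -0.15, -0.05, 0.01, -0.16, 0.01, 0.087], [-0.015, -0.2, -0.066, 0.014, -0.2, 0.02, 0.087], [-0.02, -0.25, -0.083, 0.018, -0.24, 0.03, 0.087], [-0.025, -0.3, -0.1, 0.022, -0.28, 0.04, 0.087], [-0.03, -0.36, -0.12, 0.026, -0.32, 0.045, 0.087], [-0.035, -0.42, -0.14, 0.03, -0.36, 0.05, 0.087], [-0.04, -0.47, -0.155, 0.034, -0.4, 0.055, 0.087], [-0.041, -0.494, -0.165, 0.034, -0.447, 0.062, 0.087], [-0.041, -0.494, -0.165, 0.034, -0.447, 0.062, 0.087]]

```text
clock: 13.65
tool_pos: [0.5579, -0.2005, 0.2656]
eef_rot: [180.0, 28.3, -170.8]
wrist_force: [-0.2, -0.1, 0.5]
opening: 0.0873
grip_force: 0.0
```

```bash
python3 - <<'E'
from h import *
c=cam('wrist');o=get_obs();print(o['tool_pos'],o['eef_rot'],o['joints'].round(1))
nm=np.array([.622,-.187,.155])
u=w2px(c,nm+.026*ax);print('thread end px',u,'campos',-c['R'].T@c['t'], c['R'], f(c))
print('knob', w2px(c,nm))
s=cv2.resize(c['color'],(800,600),interpolation=cv2.INTER_CUBIC)
cv2.imwrite('pics/w0.png',s[...,::-1])
E
```

```text
[ 0.55871962 -0.19769664  0.26593047] [ 179.97061869   28.24242882 -170.61242087] [-20.7  -9.4  41.7 112.3 -10.4  50.8 126.2]
thread end px [320.36459384 248.28557215] campos [ 0.42309721 -0.2220528   0.37634828] [[-1.61209747e-01  9.86920089e-01 -3.95524010e-04]
 [ 7.25307844e-01  1.18748116e-01  6.78105756e-01]
 [ 6.69283161e-01  1.09030381e-01 -7.34964235e-01]] 406.38886289379275
knob [320.12404785 239.11151418]
```

View pics/w0.png

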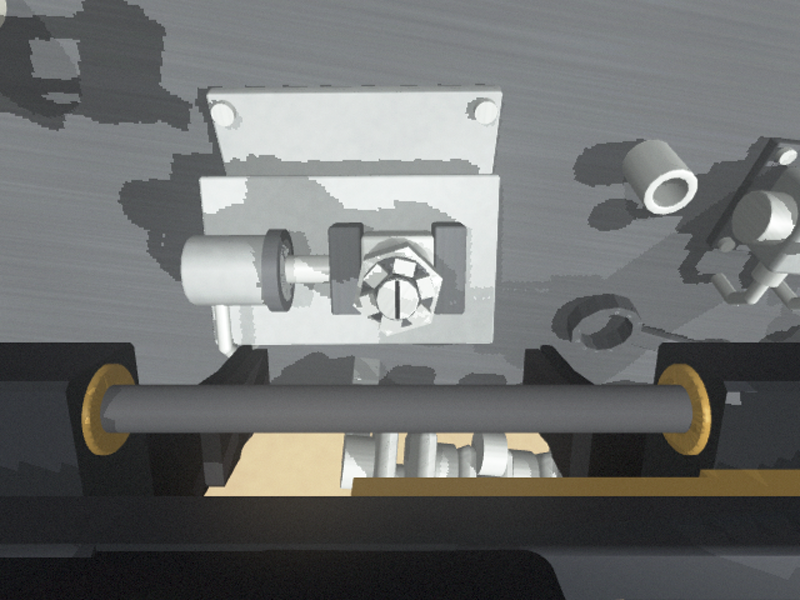

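The wrist view shows the nut at (398,295) between the shut jaws, with a vertical saw mark. I zoom in for its position and angle.

```bash
python3 - <<'E'
from h import *
c=load('wrist')
# rectify: view the plane at the crown top (nm+.018ax) along the axis; pixels 0.1mm
nm=np.array([.622,-.187,.155])
d=px2w(c,318.5,241.5);print('thread centre by depth',d,'nut_mid',d-.026*ax)
e=np.cross([0,0,1.],ax);e/=np.linalg.norm(e) # horizontal
g=np.cross(ax,e) # uphill (away from the robot)
out=[]
N=np.array([d-.026*ax])[0]
for h in(.026,.018):
    src=np.float32([w2px(c,N+h*ax+sx*.035*e+sy*.035*g) for sx,sy in((1,1),(1,-1),(-1,-1),(-1,1))])
    # looking down the axis; right = ? keep e to the right when g is up => e x g=... 
    dst=np.float32([(400,0),(400,400),(0,400),(0,0)])
    out.append(cv2.warpPerspective(c['color'],cv2.getPerspectiveTransform(src,dst),(400,400),flags=cv2.INTER_CUBIC))
cv2.imwrite('pics/r0.png',np.hstack(out)[...,::-1]); print(e,g)
E
```

```text
thread centre by depth [ 0.60341104 -0.19138437  0.17823412] nut_mid [ 0.6156836  -0.18933028  0.15540508]
[ 0.16507665 -0.98628074  0.        ] [0.86599389 0.14494389 0.47858734]
```

View pics/r0.png

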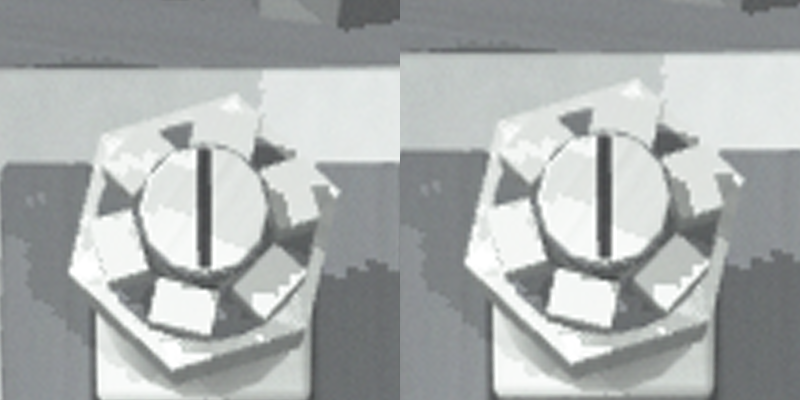

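play_rows:
  series:
    - [[0, 0, 0.105, 0, 0, 0, 0.087], [0, 0, 0.21, 0, 0, 0, 0.087], [0, 0, 0.21, 0, 0, 0, 0.087], [0, 0, 0.21, 0, 0, 0, 0.087], [0, 0, 0.21, 0, 0, 0, 0.087]]

```text
clock: 14.32
tool_pos: [0.5603, -0.1953, 0.2674]
eef_rot: [173.7, 27.7, 176.2]
wrist_force: [-0.5, -0.6, 0.0]
opening: 0.087
grip_force: 0.0
```

```bash
python3 - <<'E'
from h import *
o=get_obs();print(o['tool_pos'],o['eef_rot'],o['joints'].round(1))
c=cam('wrist');a=cam('scene');b=cam('top');o=get_obs();print(o['tool_pos'],o['eef_rot'])
e=np.cross([0,0,1.],ax);e/=np.linalg.norm(e);g=np.cross(ax,e)
N=np.array([.617,-.189,.155]);out=[]
for k in(c,a,b):
    print('z at thread',px2w(k,*w2px(k,N+.026*ax)))
    src=np.float32([w2px(k,N+.026*ax+sx*.035*e+sy*.035*g) for sx,sy in((1,1),(1,-1),(-1,-1),(-1,1))])
    o_=cv2.warpPerspective(k['color'],cv2.getPerspectiveTransform(src,np.float32([(260,0),(260,260),(0,260),(0,0)])),(260,260),flags=cv2.INTER_CUBIC)
    cv2.drawMarker(o_,(130,130),(255,0,0),0,12); out.append(o_)
cv2.imwrite('pics/r1.png',np.hstack(out)[...,::-1])
E
```

```text
[ 0.56028765 -0.19533592  0.26741064] [173.65729645  27.69142674 176.15682002] [-19.1  -9.1  40.  112.2 -11.   50.8 114.7]
[ 0.56037459 -0.19554636  0.26756831] [173.63987909  27.70320598 176.09924943]
z at thread [ 0.60414979 -0.19109524  0.1784722 ]
z at thread [ 0.60504455 -0.1905831   0.17835961]
z at thread [ 0.55202348 -0.16811068  0.36332291]
```

View pics/r1.png

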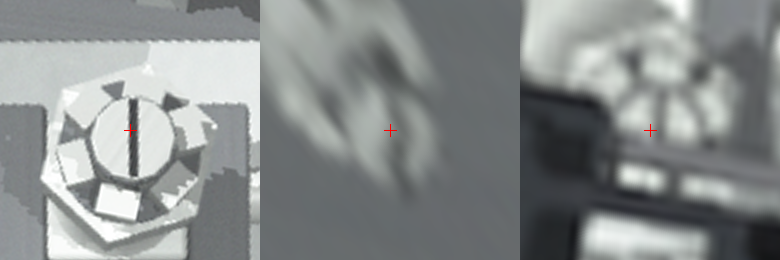

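```bash
python3 - <<'E'
from h import *
from scipy.optimize import least_squares
c=load('wrist');a=load('scene');b=load('top')
e=np.cross([0,0,1.],ax);e/=np.linalg.norm(e);g=np.cross(ax,e)
N=np.array([.617,-.189,.155])
T=N+.026*ax+.0005*e-.0019*g
obs=[(c,w2px(c,T),1.5),(a,(209.2,227),1),(b,(381.7,173),1)]
for o in obs: print(o[1],w2px(o[0],T))
r=least_squares(lambda x:np.concatenate([(w2px(k,x)-u)/s for k,u,s in obs]),T)
print('T',T,'nut',T-.026*ax,'tri',r.x,r.x-.026*ax,r.fun.round(1))
# tool frame check: where along tool axis is T?
o=get_obs();R=Ro.from_euler('xyz',o['eef_rot'],degrees=True)
for X in(T,r.x): print('in tool',R.inv().apply(X-.026*ax-o['tool_pos']))
print('tool z',R.apply([0,0,1]),-ax, 'psi', (nutR(0,-1).inv()*R).as_rotvec(degrees=True))
E
```

```text
[308.9475969  235.55735367] [308.9475969  235.55735367]
(209.2, 227) [209.78427746 225.5140251 ]
(381.7, 173) [382.37463553 175.40471834]
T [ 0.60316459 -0.19182263  0.17691972] nut [ 0.61543715 -0.18976853  0.15409068] tri [ 0.60664096 -0.19146897  0.17362779] [ 0.61891352 -0.18941487  0.15079875] [ 0.2  0.4 -0.3  0.5  0.4  1.5]
in tool [ 0.00446512 -0.00448688  0.1261046 ]
in tool [ 0.00294608 -0.00440142  0.13065787]
tool z [ 0.46849595  0.07908943 -0.87991841] [ 0.47202148  0.07900359 -0.87803995] psi [-0.0147322   0.22886911 11.84236588]
```

play_rows:
  series:
    - [[0, 0, 0, 0.004, -0.0045, 0.03, 0.087], [0, 0, 0, 0.004, -0.0045, 0.06, 0.087], [0, 0, 0, 0.004, -0.0045, 0.085, 0.087], [0, 0, 0, 0.004, -0.0045, 0.105, 0.087], [0, 0, 0, 0.004, -0.0045, 0.125, 0.087], [0, 0, 0, 0.004, -0.0045, 0.143, 0.087], [0, 0, 0, 0.004, -0.0045, 0.143, 0.087], [0, 0, 0, 0.004, -0.0045, 0.143, 0.087]]

```text
clock: 15.48
tool_pos: [0.6237, -0.1889, 0.14]
eef_rot: [173.6, 27.7, 176.1]
wrist_force: [-0.1, -0.2, 0.8]
opening: 0.087
grip_force: 0.0
```

```bash
python3 - <<'E'
from h import *
o=get_obs();print(o['tool_pos'],o['eef_rot'],o['joints'].round(1),o['wrist_force'])
R=Ro.from_euler('xyz',o['eef_rot'],degrees=True)
for X in([.6154,-.1898,.1541],[.6189,-.1894,.1508]): print('in tool',R.inv().apply(np.array(X)-o['tool_pos']))
a=cam('scene');c=cam('wrist')
im=np.zeros((400,800,3),np.uint8)
im[:,:400]=cv2.resize(a['color'][150:300,130:280],(400,400),interpolation=cv2.INTER_CUBIC)
im[:,400:]=cv2.resize(c['color'][100:480,130:510],(400,400))
cv2.imwrite('pics/c3.png',im[...,::-1])
E
```

```text
[ 0.62372354 -0.18893733  0.14001316] [173.64267893  27.72204358 176.05091843] [-19.1   9.3  43.7 115.  -35.2  38.7 134.6] [-0.12144677 -0.24774728  0.78929461]
in tool [ 0.00074508  0.00038039 -0.01636352]
in tool [-0.00078633  0.00051465 -0.01178785]
```

View pics/c3.png

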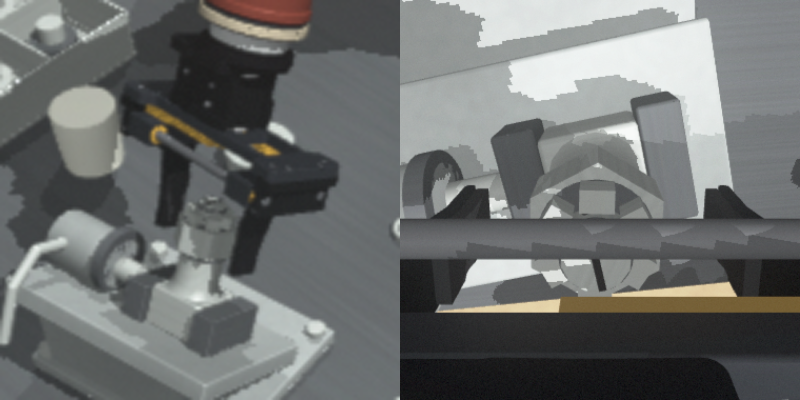

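The nut stands centred between the open fingers (left crop (205,225); right crop (598,250) between the finger tips). I close on the flats.

play_rows:
  series:
    - [[0, 0, 0, 0, 0, 0, 0.06], [0, 0, 0, 0, 0, 0, 0.04], [0, 0, 0, 0, 0, 0, 0.04], [0, 0, 0, 0, 0, 0, 0.04], [0, 0, 0, 0, 0, 0, 0.04], [0, 0, 0, 0, 0, 0, 0.04]]
  squeeze: 40

```text
clock: 16.32
tool_pos: [0.6237, -0.1891, 0.1394]
eef_rot: [173.6, 27.7, 176.0]
wrist_force: [1.9, -2.6, -1.8]
opening: 0.046
grip_force: 39.9
```

```bash
python3 - <<'E'
from h import *
o=get_obs();print(o)
R=Ro.from_euler('xyz',o['eef_rot'],degrees=True);print('psi', (nutR(0,-1).inv()*R).as_rotvec(degrees=True))
E
```

```text
{'clock': 16.325, 'joints': array([-19.07552919,   9.34560692,  43.71600655, 115.01974324,
       -35.31346929,  38.65141213, 134.66572739]), 'qd': array([-0.07288255, -0.02926074, -0.0291491 ,  0.04061225, -0.07371197,
        0.12205164,  0.10308186]), 'joint_torque': array([ -1.30263045, -38.48480701,   3.40639248, -37.35371232,
        -1.50434989,  -0.94055805,   0.23936849]), 'tool_pos': array([ 0.62371025, -0.18909675,  0.13940857]), 'eef_rot': array([173.64121125,  27.70699318, 176.00846769]), 'wrist_force': array([ 1.88588388, -2.61155664, -1.77766775]), 'wrist_torque': array([-0.33909307,  0.50623902, -0.40185703]), 'grip_force': 39.912050049752, 'opening': 0.04604525744128829}
psi [ 0.03011956  0.22076256 11.92173851]
```

play_rows:
  series:
    - [[0, 0, 0.08, 0, 0, 0, 0.04], [0, 0, 0.16, 0, 0, 0, 0.04], [0, 0, 0.24, 0, 0, 0, 0.04], [0, 0, 0.32, 0, 0, 0, 0.04], [0, 0, 0.4, 0, 0, 0, 0.04], [0, 0, 0.5, 0, 0, 0, 0.04], [0, 0, 0.6, 0, 0, 0, 0.04], [0, 0, 0.7, 0, 0, 0, 0.04], [0, 0, 0.7, 0, 0, 0, 0.04]]

```text
clock: 17.45
tool_pos: [0.6237, -0.1893, 0.1394]
eef_rot: [157.0, 17.0, 134.0]
wrist_force: [2.2, -3.6, -3.3]
opening: 0.046
grip_force: 40.0
```

```bash
python3 - <<'E'
from h import *
o=get_obs();print(o['joints'].round(1),o['wrist_force'],o['wrist_torque'],o['opening'],o['grip_force'],o['tool_pos'])
R=Ro.from_euler('xyz',o['eef_rot'],degrees=True);print('psi', (nutR(0,-1).inv()*R).as_rotvec(degrees=True))
E
```

```text
[-24.2  10.2  49.7 115.2 -37.4  39.3  96.3] [ 2.24912567 -3.5596144  -3.32689482] [-0.50355919  0.31374796 -0.55653132] 0.04599678373168609 39.962137592956424 [ 0.6236778  -0.18926526  0.13940612]
psi [ 0.1255855   0.19716305 51.99862343]
```

play_rows:
  series:
    - [[0, 0, 0.09, 0, 0, 0, 0.04], [0, 0, 0.18, 0, 0, 0, 0.04], [0, 0, 0.27, 0, 0, 0, 0.04], [0, 0, 0.36, 0, 0, 0, 0.04], [0, 0, 0.45, 0, 0, 0, 0.04], [0, 0, 0.53, 0, 0, 0, 0.04], [0, 0, 0.6, 0, 0, 0, 0.04], [0, 0, 0.66, 0, 0, 0, 0.04], [0, 0, 0.66, 0, 0, 0, 0.04], [0, 0, 0.66, 0, 0, 0, 0.04], [0, 0, 0.66, 0, 0, 0, 0.04]]

```text
clock: 18.82
tool_pos: [0.6236, -0.1893, 0.1393]
eef_rot: [151.6, 0.2, 99.8]
wrist_force: [1.7, -5.4, -4.1]
opening: 0.0458
grip_force: 40.0
```

```bash
python3 - <<'E'
from h import *
o=get_obs();print(o['joints'].round(1),o['wrist_force'],o['wrist_torque'],o['opening'],o['grip_force'],o['tool_pos'])
R=Ro.from_euler('xyz',o['eef_rot'],degrees=True);print('psi', (nutR(0,-1).inv()*R).as_rotvec(degrees=True))
E
```

```text
[-29.4  11.4  55.9 115.4 -40.   40.3  60.9] [ 1.65238668 -5.41743995 -4.11818542] [-0.79617644  0.30630512 -0.7588032 ] 0.04584662980570359 39.960299693048 [ 0.6235661  -0.18930968  0.13932418]
psi [ 0.19410519  0.15734864 89.68633119]
```

Psi is 89.7°, which is the target. I release and back off along the axis.

play_rows:
  series:
    - [[0, 0, 0, 0, 0, 0, 0.087], [0, 0, 0, 0, 0, 0, 0.087], [0, 0, 0, 0, 0, 0, 0.087], [0, 0, 0, 0, 0, 0, 0.087], [0, 0, 0, 0, 0, -0.02, 0.087], [0, 0, 0, 0, 0, -0.045, 0.087], [0, 0, 0, 0, 0, -0.075, 0.087], [0, 0, 0, 0, 0, -0.11, 0.087], [0, 0, 0, 0, 0, -0.14, 0.087], [0, 0, 0, 0, 0, -0.14, 0.087], [0, 0, 0, 0, 0, -0.14, 0.087], [0, 0, 0, 0, 0, -0.14, 0.087]]

```text
clock: 20.32
tool_pos: [0.5579, -0.1992, 0.2613]
eef_rot: [151.8, 0.1, 99.7]
wrist_force: [0.2, 0.1, 0.1]
opening: 0.0867
grip_force: 0.0
```

```bash
python3 - <<'E'
from h import *
c=cam('wrist');a=cam('scene');print(get_obs()['tool_pos'],get_obs()['wrist_force'])
e=np.cross([0,0,1.],ax);e/=np.linalg.norm(e);g=np.cross(ax,e)
N=np.array([.6155,-.1898,.1543])
src=np.float32([w2px(c,N+.018*ax+sx*.035*e+sy*.035*g) for sx,sy in((1,1),(1,-1),(-1,-1),(-1,1))])
o_=cv2.warpPerspective(c['color'],cv2.getPerspectiveTransform(src,np.float32([(400,0),(400,400),(0,400),(0,0)])),(400,400),flags=cv2.INTER_CUBIC)
cv2.imwrite('pics/r2.png',np.hstack([o_,cv2.resize(a['color'][160:400,130:370],(400,400))])[...,::-1])
E
```

```text
[ 0.55802321 -0.19934618  0.26153377] [-0.01799675 -0.44560844  0.28468546]
```

View pics/r2.png

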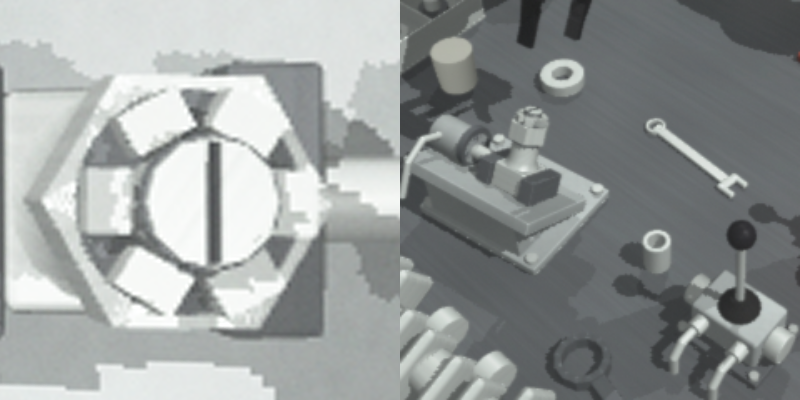

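The slots at (203,98) and (203,305) line up with the vertical saw mark. The jaw is shut, the lever is upright, and the loose parts look undisturbed, so I hand the job in.

```bash
python3 -c "
from h import *
print(ticket.close_job())"
```

```text
the job is handed in; nothing more can be done
None
```

I handed the job in at about 20 s of the 66 s. The jaw is shut, the lever is back upright, and the nut was turned about 78° clockwise so a slot lines up with the cotter hole; no verdict came back.

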